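# Steady the drip hook and hang the slide rack to drain

## Robot

A 7-joint arm with a two-finger parallel gripper is mounted at the origin on a cart in front of the work surface, level with it; the furniture and walls round the work are solid. World frame = base frame: x ahead of the robot, y to its left, z up, the work surface at z = 0. Lengths are in m, angles in rad, forces in N, time in s.
With the tool pointing down it reaches from about 0.425 to 0.925 m from the base axis. Payload 6.8 kg.
Tool frame: the origin (TCP) lies at the very end of the fingers, on their centre line; the grasp point (between the pads) lies 19 mm behind it; z points along the fingers, y is the line along which they close (so a half turn about z gives the same grasp; the last joint's range is limited). The gripper opens to 85 mm and grips with 20 to 120 N. Pads are 22 mm wide; open, the fingers measure 114 mm over their backs; the gripper's body (76 mm by 85 mm) begins 54 mm behind the grasp point. The pads swing forward as they close: fully open they stand 13 mm farther back than shut.
Start: joints at [1.176, 0.477, 0.022, 1.555, -0.011, 1.109, -0.083], TCP at [0.191, -0.647, 0.231] pointing down, gripper open.
Joint ranges: [-2.96, 2.96], [-0.34, 2.1], [-1.41, 1.46], [0.24, 2.44], [-1.37, 4.51], [0.17, 1.92], [-2.96, 2.96]. Speed limits (rad/s): [2.39, 2.39, 3.14, 3.14, 3.14, 3.14, 3.14].

## Interface

Orientations are given as a unit quaternion [w, x, y, z].
In Python, from station import get_obs, read_camera, hand_in gives the robot as it stands.
- The arm moves only by the tool arm_command, never from a script. Its argument "commands" is one flat list of numbers, 7 for each row, row after row: the shift along the tool's x, y, z in m, then the turn, a rotation vector about the tool's x, y, z in degrees, then the opening, from 0 (shut) to 1 (fully open). In form: [tx, ty, tz, rx, ry, rz, fingers, tx, ty, tz, rx, ry, rz, fingers, ...]. A call has 1 to 8 rows; each row is the pose to reach, as a shift and turn from the pose commanded when the call began, along the tool's axes at that moment; what a row does not reach only later rows make up. A row lasts 1/10 s, in which the tool goes at most 50 mm and 8.59 degrees, less where a joint would pass 70% of its speed; a pose out of reach is approached as far as the arm can. A call with a gripper value outside its range is refused whole. The fingers move at their own pace and stop on an object; "force" is the grip in N (left out, the last holds). Time passes only in rows, so rows that repeat a pose let the fingers close. It gives the time, the measured TCP pose, the force, the opening and the grip force at its end, in the units of the state.
- get_obs(): the state, without advancing time (a new reading comes with each control period).
- read_camera(name): name is "scene" or "top" or "wrist"; returns a dict with "img" (400x640x3 uint8, red, green, blue), "camera_matrix" (3x3 intrinsics, pixels), "pose" (4x4, takes a point from camera to world coordinates). Camera axes: x right, y down, z forward; pixel columns grow to the right and rows downward; lengths in m; the calibration is good to about 2 mm. The wrist camera is an equidistant fisheye: a pixel r from the principal point sees the ray r / f radians off the axis. A picture is of the moment at which its call begins. There is no depth.
- hand_in(): hands the job in; it is judged then, once.
The state is a dict: "t": time; "q": joint angles; "joint_vel": joint speeds; "joint_torque": joint torques, N m; "eef_pos": TCP position; "tool_rot": TCP orientation; "contact_force": force on the tool from outside, world axes, zero at the start; "torque": the same for the moment, N m; "gripper_width": opening from 0.0 (shut) to 1.0 (fully open); "grasp_force": force on a finger pad.
Only numpy, scipy, OpenCV 4.12 (cv2) and the standard library are available. Lean on these libraries where they do the work, as an engineer would, in place of code of your own. Each camera call takes 0.05 s, during which the arm holds its last target. There are 200 camera calls.

## Task

The hook of the drip stand is swinging. First, with empty fingers and before lifting anything, steady the hook by touch and let go so that it hangs still by itself; then pick up the rectangular slide rack by its grip block, slide its bail over the toe of the hook and lower it so that it hangs still and upright from the hook, over the drip tray. Leave the round pail where it stands.

Things in the scene. Friction and masses are not known exactly. Their poses are not given: they have to be found in the camera images.
- drip_hook (a joint): Swing of the pendant hook, rad: 0 = plumb, positive = toe swung to the left seen from the robot (+y of hook_seat). It swings about a level pin along the toe's direction, about 0.4 rad each way, 1.6 times a second to and fro, almost without friction (goes on for minutes). 0.15 kg; it soon stops against a finger held still just past the plumb position.
- hook_seat (a point): Top of the hook's toe (8 mm steel bar), where the bail rests; moves with the hook. x: along the toe, from its free end to the post; z: up when plumb. The toe is straight from here 100 mm to +x, then a shank rises to the pin (at x +120, z +76 mm). At -x the end turns up: tip at x -20, 18 mm above the seat. Fixed stand: post top 96 mm above seat; white drip tray below; seat 160 mm over worktop.
- rack_grip (a point): Centre of the black grip block (18x18 mm, 32 high, sides along x, y) atop the loose rectangular steel slide rack: basket 44 (x) x 64 (y) x 36 mm with 5 glass slides, 0.15 kg. Its 5 mm wire bail stands in the y-z plane, opening 55 mm wide narrowing to a peak, passed along x. Below this point: underside of the peak 22.5 mm, basket rim 76, foot 112. z up; same turned half round.
- pail_grip (a point): Centre of the like black grip block on the round steel pail (61 mm across, 36 mm high, same bail and block): not to be moved. Its foot is 112 mm below this point.
Mind the look-alikes: they are no part of the job. Leave any yellow look-alike of the part that bears rack_grip alone.

How it is judged:
On the way:
1. the hook hangs still by itself (within 0.1 rad of plumb for 0.8 s), untouched, while the rack still stands where it was (value of joint drip_hook between -0.1 and 0.1 rad and contact force between the fingers and anything else below 0.05 N and distance of rack_grip from where it was at the start of the episode below 0.02 m), for 0.8 s.
At the end, for the whole second after the job is handed in: The slide rack hangs by its bail from the toe of the hook (grip block over the toe, within 15 mm sideways, anywhere along the toe), within 15 degrees of upright, the hook within 0.15 rad of plumb, and the pail within 30 mm of where it stood (x of rack_grip in the frame of hook_seat between -0.018 and 0.085 m and y of rack_grip in the frame of hook_seat between -0.015 and 0.015 m and z of rack_grip in the frame of hook_seat between 0.012 and 0.034 m and angle between rack_grip's own z axis and vertical below 0.26 rad and value of joint drip_hook between -0.15 and 0.15 rad and distance of pail_grip from where it was at the start of the episode below 0.03 m); the robot touches nothing.
It fails at once if the round pail is lifted, pushed or tipped (moved more than 30 mm) (distance of pail_grip from where it was at the start of the episode above 0.03 m).
It also fails if it takes over 64 s, if anything falls off the work surface, if the arm or the gripper's body presses on something with over 40 N, if the wrist force passes 120 N, or if a joint passes its speed limit or range.

## Working session

There is one attempt and no reset: what is moved stays moved. The work goes in short steps, Python scripts to look and compute and a tool call to move; the robot and the scene stay as the last step left them, time stands still between calls to the robot, and variables do not carry over. Pictures are saved under pics/ and viewed, at most 10 in all, crops included, and the job is handed in when it is done.

Besides the shell and the picture viewer there is one more tool, called after "Request:" by a JSON object that holds its "api" and its "payload", one argument or row to a line. arm_command: Moves the arm, as the interface text tells. Its arguments: {"type":"object","properties":{"commands":{"type":"array","items":{"type":"number"}},"force":{"type":"number"}},"required":["commands"]}

```bash
mkdir -p pics; ls; python3 - <<'E'
from station import *
import cv2,numpy as np
o=get_obs(); print(o['t'],o['eef_pos'],o['tool_rot'])
for n in ['scene','top']:
    c=read_camera(n); cv2.imwrite(f'pics/{n}0.png',c['img'][:,:,::-1]); print(n,c['camera_matrix'].tolist(),np.round(c['pose'],4).tolist())
    np.savez(f'{n}0.npz',**c)
E
```

```text
pics
0.0 [ 0.19076008 -0.64686543  0.23030547] [-9.08519091e-04  9.89733405e-01  1.42922775e-01 -2.03925059e-04]
scene [[363.19673508766596, 0.0, 323.44033619941143], [0.0, 363.19673508766596, 192.09729492388516], [0.0, 0.0, 1.0]] [[-0.8263, -0.4107, 0.3854, 0.1577], [-0.5629, 0.6227, -0.5435, 0.5356], [-0.0167, -0.666, -0.7457, 0.8927], [0.0, 0.0, 0.0, 1.0]]
top [[390.4491716843235, 0.0, 319.07444622529977], [0.0, 390.4491716843235, 193.49982665288223], [0.0, 0.0, 1.0]] [[0.0084, -0.9921, 0.1254, 0.422], [-1.0, -0.0086, -0.0016, -0.0118], [0.0027, -0.1254, -0.9921, 1.1196], [0.0, 0.0, 0.0, 1.0]]
```

View pics/scene0.png

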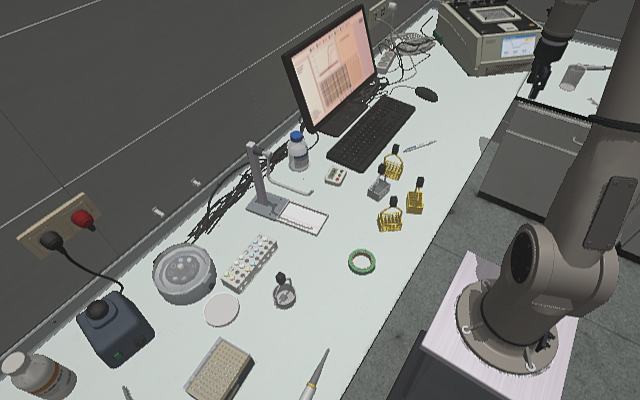

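View pics/top0.png

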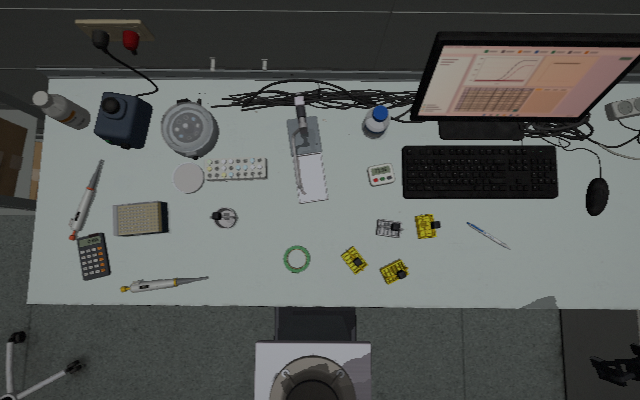

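The scene view shows the steel rack at about (378,187), surrounded by three yellow look-alikes. The pail is at (284,295), and the stand with its hook is at (250–312,140–235). In the top view the rack is at (388,228), the pail at (225,217), and the stand at (300,110–200).

```bash
python3 - <<'E'
import cv2,numpy as np
a=cv2.imread('pics/scene0.png')[130:240,235:435]; b=cv2.imread('pics/top0.png')[85:285,280:440]
cv2.imwrite('pics/c1.png',cv2.resize(a,None,fx=4,fy=4,interpolation=cv2.INTER_CUBIC))
cv2.imwrite('pics/c2.png',cv2.resize(b,None,fx=3,fy=3,interpolation=cv2.INTER_CUBIC))
E
```

```text
(no output)
```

View pics/c1.png

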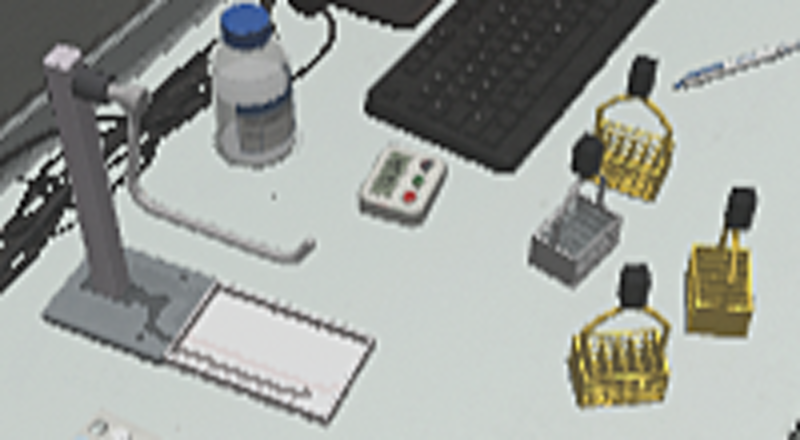

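View pics/c2.png

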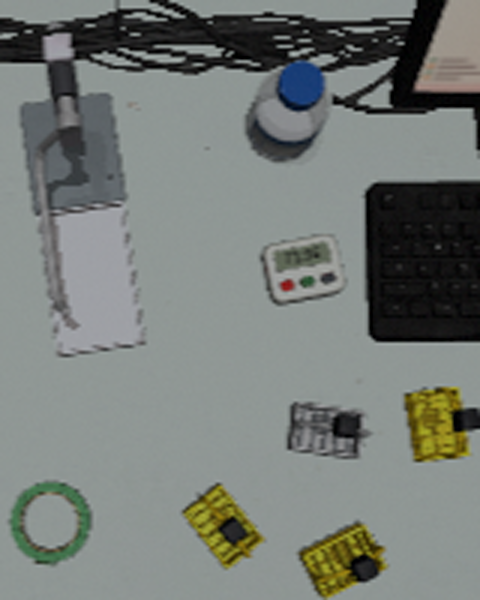

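The scene crop shows the hook swung to the viewer's left. Its pin is near (130,95), the toe's upturned tip near (308,243), and the post top at (63,57). The rack's grip block is at (587,155). In the top crop, the rack block is at (347,425), the pin boss at (72,130), and the tray edges run from (127,203) to (143,345) and from (45,212) to (60,355).

```bash
cat > h.py <<'E'
import numpy as np,cv2
def ray(c,uv):
    K=c['camera_matrix'];P=c['pose'];d=P[:3,:3]@np.linalg.solve(K,[uv[0],uv[1],1.]);return P[:3,3],d
def plane(c,uv,z):
    o,d=ray(c,uv);return o+d*(z-o[2])/d[2]
def tri(c1,u1,c2,u2):
    o1,d1=ray(c1,u1);o2,d2=ray(c2,u2)
    s=np.linalg.lstsq(np.c_[d1,-d2],o2-o1,rcond=None)[0];a=o1+s[0]*d1;b=o2+s[1]*d2
    return (a+b)/2,np.linalg.norm(a-b)
def blob(img,box,thr=60):
    x0,y0,x1,y1=box;m=(img[y0:y1,x0:x1].max(2)<thr).astype(np.uint8)
    n,l,s,c=cv2.connectedComponentsWithStats(m);i=1+s[1:,4].argmax();return c[i]+[x0,y0],s[i,4]
E
python3 - <<'E'
from h import *
np.set_printoptions(precision=4,suppress=True)
S=dict(np.load('scene0.npz'));T=dict(np.load('top0.npz'))
s,t=blob(S['img'],(374,160,388,176)),blob(T['img'],(388,219,404,235));print(s,t)
g,e=tri(S,s[0],T,t[0]);print('grip',g,e, plane(T,t[0],.112),plane(S,s[0],.112))
s,t=blob(S['img'],(270,268,292,285)),blob(T['img'],(206,208,226,226));print('pail',s,t,tri(S,s[0],T,t[0]))
f=lambda u,v:(280+u/3,85+v/3)
for n,uv,z in [('posttop',(57,45),.256),('boss near',(72,130),.236),('boss top far',(62,70),.236),('trayFL',(45,212),.006),('trayFR',(127,203),.006),('trayNL',(60,355),.006),('trayNR',(143,345),.006),('baseFL',(22,105),.006),('baseFR',(108,93),.006)]: print(n,plane(T,f(*uv),z))
k=lambda u,v:(235+u/4,130+v/4)
print('posttop',plane(S,k(63,57),.256),tri(S,k(63,57),T,f(57,45)))
print('boss',tri(S,k(130,95),T,f(72,130)),'tip',tri(S,k(308,243),T,f(72,325)))
for n,uv in [('a',(290,403)),('b',(363,410)),('c',(357,458)),('d',(288,450))]: print(n,plane(T,f(*uv),.036))
E
```

```text
(array([381.3065, 168.6774]), np.int32(62)) (array([394.9595, 226.9595]), np.int32(74))
grip [ 0.4656 -0.2085  0.114 ] 0.003279959343593944 [ 0.4642 -0.2096  0.112 ] [ 0.4678 -0.2096  0.112 ]
pail (array([280.4074, 278.6481]), np.int32(54)) (array([217.3942, 215.7308]), np.int32(104)) (array([0.4907, 0.2499, 0.1095]), np.float64(0.0031695294747299528))
posttop [0.7473 0.0347 0.256 ]
boss near [0.6864 0.0231 0.236 ]
boss top far [0.7346 0.0316 0.236 ]
trayFL [0.6731 0.0573 0.006 ]
trayFR [ 0.6827 -0.0222  0.006 ]
trayNL [0.5338 0.0407 0.006 ]
trayNR [ 0.5441 -0.0385  0.006 ]
baseFL [0.78   0.0816 0.006 ]
baseFR [ 0.793  -0.0027  0.006 ]
posttop [0.7461 0.0367 0.256 ] (array([0.7483, 0.0348, 0.2536]), np.float64(5.609706025592512e-05))
boss (array([0.6909, 0.0263, 0.2396]), np.float64(0.012685677221687106)) tip (array([0.5469, 0.0267, 0.1809]), np.float64(0.014123917725576413))
a [ 0.488  -0.1741  0.036 ]
b [ 0.4822 -0.2415  0.036 ]
c [ 0.438  -0.2352  0.036 ]
d [ 0.4448 -0.1718  0.036 ]
```

```bash
cat > go.py <<'E'
import sys,numpy as np
from station import get_obs
from scipy.spatial.transform import Rotation as R
def go(p,yaw=None):
    o=get_obs();w,x,y,z=o['tool_rot'];r=R.from_quat([x,y,z,w]);M=r.as_matrix()
    yaw=np.degrees(np.arctan2(M[1,0],M[0,0])) if yaw is None else yaw
    T=R.from_euler('z',yaw,degrees=True)*R.from_euler('x',180,degrees=True)
    print('t',o['t'],np.round(o['eef_pos'],4),'shift',np.round(r.inv().apply(np.array(p)-o['eef_pos']),4),'turn',np.round((r.inv()*T).as_rotvec(degrees=True),1),'F',np.round(o['contact_force'],2),'w',o['gripper_width'])
if __name__=='__main__':
    a=[float(v) for v in sys.argv[1:]];go(a[:3],a[3] if len(a)>3 else None)
E
python3 go.py .588 .0145 .26 6.8
```

```text
t 0.1 [ 0.1908 -0.6469  0.2304] shift [ 0.5681 -0.5221 -0.0288] turn [-0.1  0.   9.6] F [0.34 0.52 0.44] w 1.0035662595032362
```

Request:
{"api": "arm_command", "payload": {
  "commands": [0.568, -0.522, -0.03, 0, 0, 9.6, 1, 0.568, -0.522, -0.03, 0, 0, 9.6, 1, 0.568, -0.522, -0.03, 0, 0, 9.6, 1, 0.568, -0.522, -0.03, 0, 0, 9.6, 1, 0.568, -0.522, -0.03, 0, 0, 9.6, 1, 0.568, -0.522, -0.03, 0, 0, 9.6, 1, 0.568, -0.522, -0.03, 0, 0, 9.6, 1, 0.568, -0.522, -0.03, 0, 0, 9.6, 1],
  "force": 20
}}

```text
t: 0.9
eef_pos: [0.3972, -0.3028, 0.2468]
tool_rot: [0.0, 0.998, 0.06, -0.0]
contact_force: [1.0, 0.1, -0.0]
gripper_width: 1.0
grasp_force: 0.0
```

```bash
python3 go.py .588 .0145 .26 6.8
```

```text
t 0.9 [ 0.3972 -0.3028  0.2468] shift [ 0.2272 -0.2924 -0.0132] turn [0. 0. 0.] F [ 1.04  0.12 -0.05] w 1.0001877416609917
```

Request:
{"api": "arm_command", "payload": {
  "commands": [0.227, -0.292, -0.013, 0, 0, 0, 1, 0.227, -0.292, -0.013, 0, 0, 0, 1, 0.227, -0.292, -0.013, 0, 0, 0, 1, 0.227, -0.292, -0.013, 0, 0, 0, 1, 0.227, -0.292, -0.013, 0, 0, 0, 1, 0.227, -0.292, -0.013, 0, 0, 0, 1, 0.227, -0.292, -0.013, 0, 0, 0, 1, 0.227, -0.292, -0.013, 0, 0, 0, 1]
}}

```text
t: 1.7
eef_pos: [0.5887, 0.0182, 0.2597]
tool_rot: [-0.001, 0.998, 0.063, 0.0]
contact_force: [-0.5, 0.8, -0.4]
gripper_width: 0.995
grasp_force: 0.0
```

```bash
python3 - <<'E'
from go import go
from station import read_camera
import cv2,numpy as np
go([.588,.0145,.138],6.8)
a=read_camera('wrist')['img'][:,:,::-1]; b=read_camera('scene')['img'][130:240,225:345,::-1]
cv2.imwrite('pics/w1.png',np.vstack([cv2.resize(a,(560,350)),np.pad(cv2.resize(b,(272,250)),((0,0),(0,288),(0,0)))]))
E
```

```text
t 1.7 [0.5887 0.0182 0.2597] shift [-0.0013  0.0039  0.1217] turn [-0.2 -0.1  0.4] F [-0.49  0.82 -0.42] w 0.994504152152779
```

View pics/w1.png

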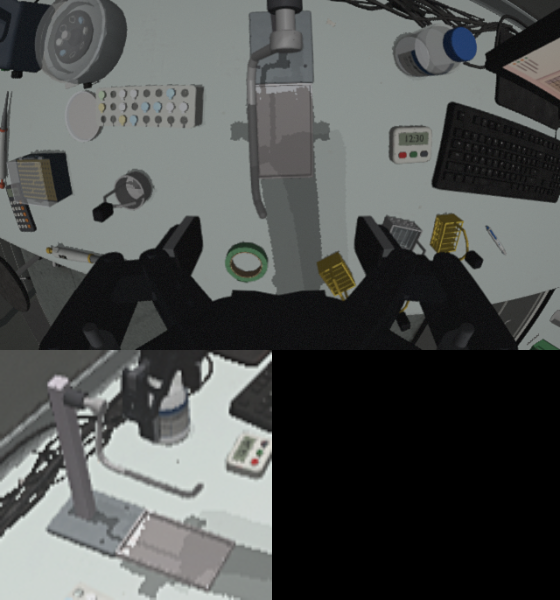

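The wrist view shows the hook's pin at (285,40) and the toe ending near (263,215), inside the finger span from 190 to 370. I'll descend around the toe and close gently.

Request:
{"api": "arm_command", "payload": {
  "commands": [-0.001, 0.002, 0.05, 0, 0, 0.4, 1, -0.001, 0.002, 0.09, 0, 0, 0.4, 1, -0.001, 0.002, 0.122, 0, 0, 0.4, 1, -0.001, 0.002, 0.122, 0, 0, 0.4, 0.7, -0.001, 0.002, 0.122, 0, 0, 0.4, 0.5, -0.001, 0.002, 0.122, 0, 0, 0.4, 0.4, -0.001, 0.002, 0.122, 0, 0, 0.4, 0.3, -0.001, 0.002, 0.122, 0, 0, 0.4, 0.25]
}}

```text
t: 2.6
eef_pos: [0.5876, 0.0101, 0.1394]
tool_rot: [0.0, 0.998, 0.056, 0.001]
contact_force: [0.4, 0.1, 1.0]
gripper_width: 0.253
grasp_force: 0.9
```

Request:
{"api": "arm_command", "payload": {
  "commands": [0, 0, 0, 0, 0, 0, 0.25, 0, 0, 0, 0, 0, 0, 0.22, 0, 0, 0, 0, 0, 0, 0.2, 0, 0, 0, 0, 0, 0, 0.17, 0, 0, 0, 0, 0, 0, 0.15, 0, 0, 0, 0, 0, 0, 0.13, 0, 0, 0, 0, 0, 0, 0.11, 0, 0, 0, 0, 0, 0, 0.1]
}}

```text
t: 3.4
eef_pos: [0.5866, 0.01, 0.1378]
tool_rot: [0.0, 0.998, 0.056, -0.0]
contact_force: [0.6, -0.7, -1.4]
gripper_width: 0.098
grasp_force: 1.1
```

Request:
{"api": "arm_command", "payload": {
  "commands": [0, 0, 0, 0, 0, 0, 0.09, 0, 0, 0, 0, 0, 0, 0.08, 0, 0, 0, 0, 0, 0, 0.07, 0, 0, 0, 0, 0, 0, 0.07]
}}

```text
t: 3.8
eef_pos: [0.5866, 0.0101, 0.1378]
tool_rot: [0.0, 0.998, 0.056, -0.0]
contact_force: [0.3, 0.5, 0.3]
gripper_width: 0.084
grasp_force: 19.5
```

```bash
python3 - <<'E'
from go import go
from station import read_camera
import cv2,numpy as np
go([.588,.0145,.138],6.8)
a=read_camera('wrist')['img'][:,180:460,::-1]; b=read_camera('scene')['img'][130:240,225:345,::-1]
cv2.imwrite('pics/w2.png',np.hstack([cv2.resize(a,(420,600)),np.pad(cv2.resize(b,(380,348)),((0,252),(0,0),(0,0)))]))
E
```

```text
t 3.8 [0.5866 0.0101 0.1378] shift [ 0.0019 -0.0043 -0.0002] turn [ 0.   0.  -0.4] F [0.3  0.55 0.28] w 0.08383456592340074
```

View pics/w2.png

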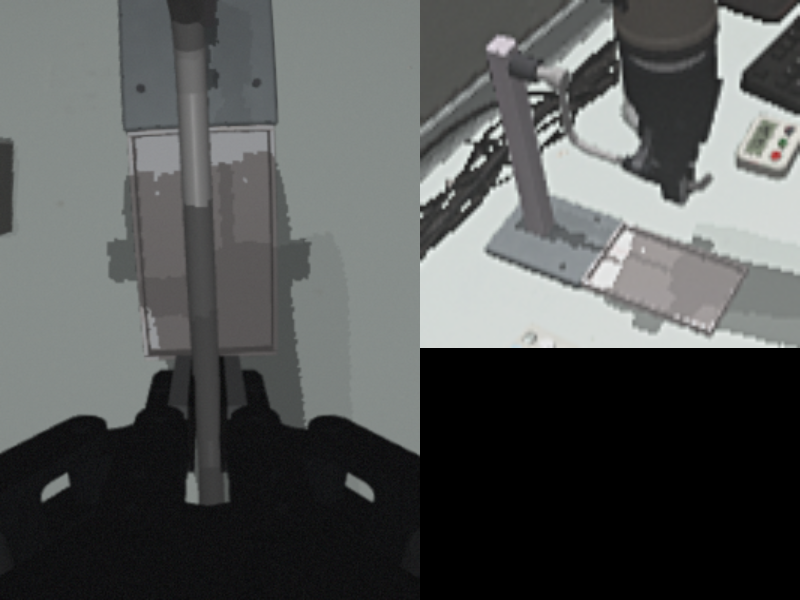

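The hook is held between the pads: toe line from (207,500) to (193,140) in the wrist crop, consistent with the pin boss at (187,20). Now I'll release it and rise straight up.

Request:
{"api": "arm_command", "payload": {
  "commands": [0, 0, 0, 0, 0, 0, 0.07, 0, 0, 0, 0, 0, 0, 0.5, 0, 0, 0, 0, 0, 0, 1, 0, 0, 0, 0, 0, 0, 1, 0, 0, 0, 0, 0, 0, 1, 0, 0, -0.03, 0, 0, 0, 1, 0, 0, -0.08, 0, 0, 0, 1, 0, 0, -0.13, 0, 0, 0, 1]
}}

```text
t: 4.7
eef_pos: [0.5859, 0.01, 0.2688]
tool_rot: [-0.0, 0.998, 0.056, -0.001]
contact_force: [0.8, 0.2, -0.5]
gripper_width: 0.999
grasp_force: 0.0
```

```bash
cat > still.py <<'E'
from station import read_camera
import cv2,numpy as np,sys
# image motion of the hook in 6 frames 50 ms apart (period 0.625 s)
im=[read_camera('wrist')['img'] for _ in range(6)]
g=[cv2.cvtColor(i,cv2.COLOR_RGB2GRAY).astype(int) for i in im]
d=np.max([abs(k-g[0]) for k in g],0); print('moving px',[(abs(k-g[0])>25).sum() for k in g])
cv2.imwrite(sys.argv[1],im[-1][:,100:540,::-1])
E
python3 still.py pics/w3.png; python3 go.py .465 -.209 .26 -5.5
```

```text
moving px [np.int64(0), np.int64(29783), np.int64(29913), np.int64(21493), np.int64(11430), np.int64(4169)]
t 5.0 [0.5858 0.0098 0.2665] shift [-0.1445  0.2039  0.0069] turn [ 0.   0.1 11.9] F [-0.74 -0.05 -0.64] w 1.0014527591065117
```

View pics/w3.png

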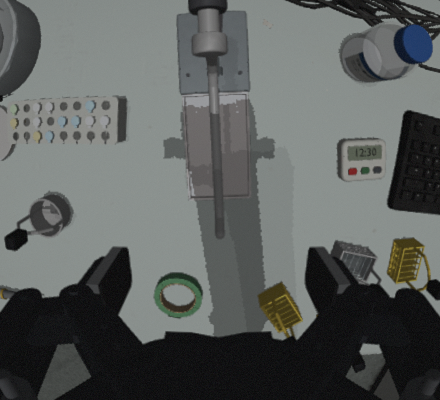

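The hook hangs in line with its boss (210,40), and its tip is at (220,235). The motion counts came from the arm still settling, so I'll recheck now that it has settled and triangulate the hook and rack from the fixed cameras.

```bash
python3 - <<'E'
from station import *
import cv2,numpy as np
print(get_obs()['t'])
im=[read_camera('wrist')['img'] for _ in range(10)]
xs=[]
for i in im:
    r=i[170:184,300:332].astype(int).sum(2); # toe over the tray
    row=cv2.GaussianBlur(r.sum(0).astype(np.float32)[None],(5,1),0)[0]; xs.append(int(row.argmin()))
g=[cv2.cvtColor(i,cv2.COLOR_RGB2GRAY).astype(int) for i in im]
print(xs,[int((abs(k-g[0])>25).sum()) for k in g])
np.savez('w4.npz',**read_camera('wrist')); np.savez('s4.npz',**read_camera('scene')); np.savez('t4.npz',**read_camera('top'))
a=np.load('w4.npz')['img'][40:260,240:400,::-1];b=np.load('s4.npz')['img'][130:240,225:345,::-1]
cv2.imwrite('pics/c4.png',np.hstack([cv2.resize(a,(400,550),interpolation=2),cv2.resize(cv2.resize(b,(400,367),interpolation=2),(400,550))]))
o=get_obs();print(o['t'],o['eef_pos'],o['contact_force'])
E
```

```text
5.0
[14, 14, 14, 14, 14, 14, 15, 15, 15, 15] [0, 1030, 1131, 666, 315, 979, 2172, 3459, 4463, 5264]
5.65 [0.58665069 0.01007041 0.26785577] [-0.06120984 -0.24078025  0.15533275]
```

View pics/c4.png

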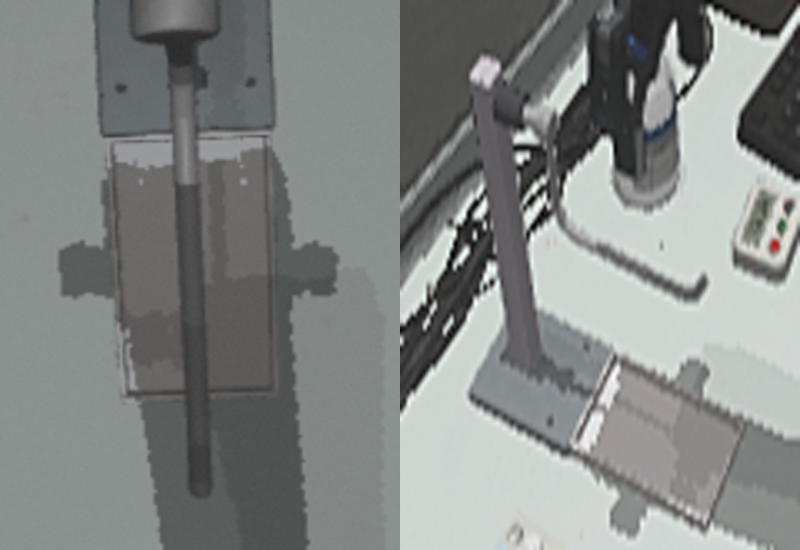

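The hook hangs still, moving less than a pixel over 0.5 s. In the wrist crop the toe runs from (186,110) to (200,490), and in the scene crop the tip is at (705,280).

```bash
cat >> h.py <<'E'
def rayw(c,uv):
    K=c['camera_matrix'];P=c['pose'];d=(np.array(uv)-K[:2,2])/K[0,0];t=np.hypot(*d)
    return P[:3,3],P[:3,:3]@np.r_[d/t*np.sin(t),np.cos(t)]
def planew(c,uv,z):
    o,d=rayw(c,uv);return o+d*(z-o[2])/d[2]
E
python3 - <<'E'
from h import *
np.set_printoptions(precision=4,suppress=True)
W=dict(np.load('w4.npz'));S=dict(np.load('s4.npz'));T=dict(np.load('t4.npz'))
w=lambda u,v:(240+u/2.5,40+v/2.5)
a,b=planew(W,w(186,110),.156),planew(W,w(197,400),.156)
print('toe',a,b,np.degrees(np.arctan2(*(a-b)[1::-1])))
print('tip wrist',planew(W,w(200,490),.178))
print('tip scene',plane(S,(316.5,186),.176))
for q in [(95,135),(272,130),(110,140),(270,137),(125,395),(272,392)]: print('tray',planew(W,w(*q),.006))
s,t=blob(S['img'],(374,160,388,176)),blob(T['img'],(388,219,404,235));print(s,t,tri(S,s[0],T,t[0]))
E
python3 go.py .465 -.209 .26 -5.5
```

```text
toe [0.6785 0.0233 0.156 ] [0.5822 0.0087 0.156 ] 8.653362111065013
tip wrist [0.5584 0.005  0.178 ]
tip scene [0.5561 0.0053 0.176 ]
tray [0.6734 0.0717 0.006 ]
tray [ 0.6861 -0.0186  0.006 ]
tray [0.6715 0.0637 0.006 ]
tray [ 0.6823 -0.018   0.006 ]
tray [0.5362 0.0425 0.006 ]
tray [ 0.547  -0.0369  0.006 ]
(array([381.2373, 168.6949]), np.int32(59)) (array([395.0694, 227.0278]), np.int32(72)) (array([ 0.4656, -0.2087,  0.1136]), np.float64(0.003758015531054002))
t 5.65 [0.5867 0.0101 0.2679] shift [-0.1454  0.2041  0.0078] turn [-0.  -0.  11.9] F [-0.06 -0.24  0.16] w 1.0005670961052089
```

Request:
{"api": "arm_command", "payload": {
  "commands": [-0.145, 0.204, 0.008, 0, 0, 11.9, 0.7, -0.145, 0.204, 0.008, 0, 0, 11.9, 0.7, -0.145, 0.204, 0.008, 0, 0, 11.9, 0.7, -0.145, 0.204, 0.008, 0, 0, 11.9, 0.7, -0.145, 0.204, 0.008, 0, 0, 11.9, 0.7, -0.145, 0.204, 0.008, 0, 0, 11.9, 0.7, -0.145, 0.204, 0.008, 0, 0, 11.9, 0.7, -0.145, 0.204, 0.008, 0, 0, 11.9, 0.7]
}}

```text
t: 6.45
eef_pos: [0.4662, -0.2077, 0.2601]
tool_rot: [-0.0, 0.999, -0.047, 0.0]
contact_force: [0.7, 0.8, -0.3]
gripper_width: 0.694
grasp_force: 0.0
```

```bash
python3 - <<'E'
from go import go
from h import *
from station import read_camera
import cv2
go([.4655,-.2085,.098],-5.5)
c=read_camera('wrist'); np.savez('w5.npz',**c); img=c['img']
cv2.imwrite('pics/w5.png',cv2.resize(img[120:360,180:460,::-1],None,fx=2.5,fy=2.5,interpolation=2))
P=np.array([.4655,-.2085,.112]);q=c['pose'][:3,:3].T@(P-c['pose'][:3,3]);th=np.arctan2(np.hypot(q[0],q[1]),q[2]);K=c['camera_matrix']
print('expect px',K[:2,2]+K[0,0]*th*q[:2]/np.hypot(q[0],q[1]))
E
```

```text
t 6.45 [ 0.4662 -0.2077  0.2601] shift [-0.0007  0.001   0.1621] turn [-0.  -0.   0.1] F [ 0.72  0.79 -0.25] w 0.69362017630685
expect px [318.90758977 185.47854442]
```

View pics/w5.png

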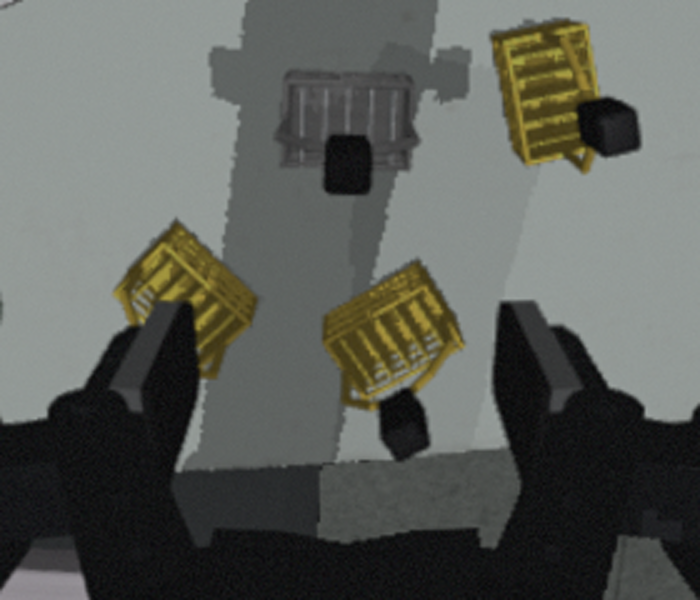

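The wrist view shows the steel rack's block at (347,164), exactly where predicted and square to the gripper. I'll descend and grasp.

Request:
{"api": "arm_command", "payload": {
  "commands": [-0.001, 0.001, 0.045, 0, 0, 0, 0.6, -0.001, 0.001, 0.09, 0, 0, 0, 0.6, -0.001, 0.001, 0.13, 0, 0, 0, 0.6, -0.001, 0.001, 0.155, 0, 0, 0, 0.6, -0.001, 0.001, 0.162, 0, 0, 0, 0.6, -0.001, 0.001, 0.162, 0, 0, 0, 0.4, -0.001, 0.001, 0.162, 0, 0, 0, 0.25, -0.001, 0.001, 0.162, 0, 0, 0, 0.15],
  "force": 40
}}

```text
t: 7.3
eef_pos: [0.4656, -0.2099, 0.0993]
tool_rot: [0.0, 0.999, -0.047, 0.001]
contact_force: [-0.2, 1.0, -1.8]
gripper_width: 0.205
grasp_force: 43.2
```

Request:
{"api": "arm_command", "payload": {
  "commands": [0, 0, 0, 0, 0, 0, 0.1, 0, 0, 0, 0, 0, 0, 0.1, 0, 0, 0, 0, 0, 0, 0.1, 0, 0, -0.01, 0, 0, 0, 0.1, 0, 0, -0.04, 0, 0, 0, 0.1, 0, 0, -0.08, 0, 0, 0, 0.1, 0, 0, -0.12, 0, 0, 0, 0.1, 0, 0, -0.16, 0, 0, 0, 0.1]
}}

```text
t: 8.1
eef_pos: [0.4635, -0.2098, 0.2598]
tool_rot: [-0.0, 0.999, -0.048, -0.0]
contact_force: [0.6, -0.5, -1.7]
gripper_width: 0.202
grasp_force: 43.1
```

```bash
python3 go.py .4886 -.0049 .258 8.3
```

```text
t 8.1 [ 0.4635 -0.2098  0.2598] shift [ 0.0055 -0.2063  0.0018] turn [ -0.    0.  -13.8] F [ 0.61 -0.53 -1.66] w 0.2016167471470716
```

Request:
{"api": "arm_command", "payload": {
  "commands": [0.001, -0.035, 0.002, 0, 0, -2, 0.1, 0.002, -0.07, 0.002, 0, 0, -5, 0.1, 0.003, -0.11, 0.002, 0, 0, -8, 0.1, 0.004, -0.15, 0.002, 0, 0, -11, 0.1, 0.005, -0.185, 0.002, 0, 0, -13, 0.1, 0.0055, -0.206, 0.002, 0, 0, -13.8, 0.1, 0.0055, -0.206, 0.03, 0, 0, -13.8, 0.1, 0.0055, -0.206, 0.06, 0, 0, -13.8, 0.1]
}}

```text
t: 8.9
eef_pos: [0.49, -0.0045, 0.1986]
tool_rot: [0.0, 0.997, 0.073, 0.001]
contact_force: [0.2, -0.3, -2.2]
gripper_width: 0.205
grasp_force: 41.9
```

```bash
python3 - <<'E'
from go import go
from h import *
from station import *
import cv2,time
for _ in range(4): get_obs()
go([.6018,.0116,.1995],8.3)
a=read_camera('scene');b=read_camera('wrist');np.savez('s6.npz',**a);np.savez('w6.npz',**b)
A=cv2.resize(a['img'][120:240,225:375,::-1],(500,400),interpolation=2);B=cv2.resize(b['img'][60:400,220:420,::-1],(300,510),interpolation=2)
o=np.zeros((510,800,3),np.uint8);o[:400,:500]=A;o[:,500:]=B;cv2.imwrite('pics/c6.png',o)
E
```

```text
t 8.9 [ 0.49   -0.0045  0.1986] shift [ 0.1129  0.0004 -0.0006] turn [ 0.  -0.2  0.1] F [ 0.24 -0.27 -2.21] w 0.20544582920202178
```

View pics/c6.png

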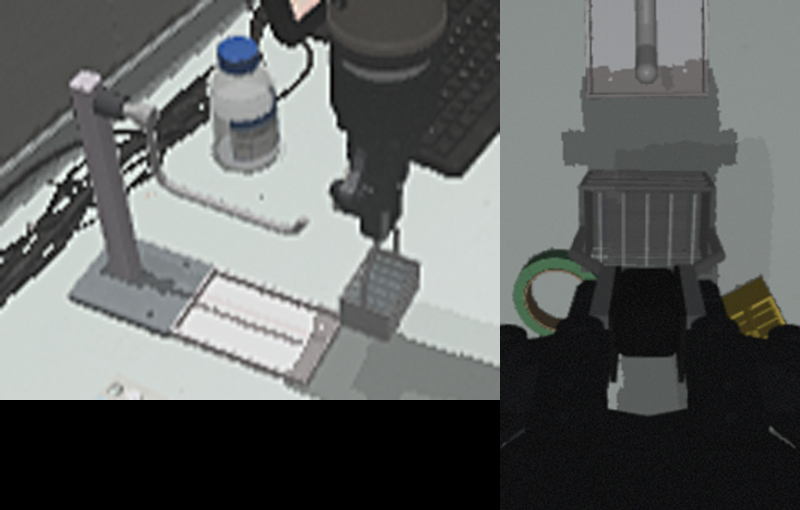

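In the wrist crop the hook tip is at (647,72), lined up with the block at (645,310), and the rack hangs level. I'll advance along the toe.

Request:
{"api": "arm_command", "payload": {
  "commands": [0.015, 0, -0.001, 0, 0, 0, 0.1, 0.03, 0, -0.001, 0, 0, 0, 0.1, 0.045, 0, -0.001, 0, 0, 0, 0.1, 0.06, 0, -0.001, 0, 0, 0, 0.1, 0.075, 0, -0.001, 0, 0, 0, 0.1, 0.09, 0, -0.001, 0, 0, 0, 0.1, 0.105, 0, -0.001, 0, 0, 0, 0.1, 0.113, 0, -0.001, 0, 0, 0, 0.1]
}}

```text
t: 9.8
eef_pos: [0.6026, 0.0109, 0.2005]
tool_rot: [0.0, 0.997, 0.072, 0.001]
contact_force: [-1.1, 0.5, -1.7]
gripper_width: 0.204
grasp_force: 41.9
```

```bash
python3 - <<'E'
from go import go
from h import *
from station import *
import cv2
go([.6018,.0116,.169],8.3)
a=read_camera('scene');b=read_camera('wrist')
go([.6018,.0116,.169],8.3)
A=cv2.resize(a['img'][120:240,225:375,::-1],(500,400),interpolation=2);B=cv2.resize(b['img'][60:400,220:420,::-1],(300,510),interpolation=2)
o=np.zeros((510,800,3),np.uint8);o[:400,:500]=A;o[:,500:]=B;cv2.imwrite('pics/c7.png',o)
E
```

```text
t 9.8 [0.6026 0.0109 0.2005] shift [-0.0008 -0.0009  0.0315] turn [ 0.  -0.1 -0. ] F [-1.08  0.47 -1.66] w 0.20371352808978407
t 9.9 [0.6022 0.011  0.1999] shift [-0.0003 -0.0006  0.0309] turn [-0.  -0.1  0. ] F [-0.31  0.1  -1.84] w 0.20359589707273867
```

View pics/c7.png

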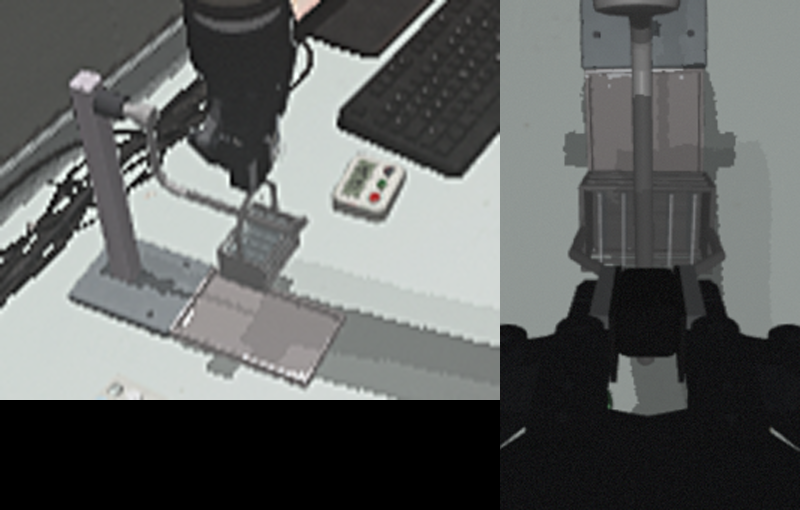

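That puts the toe through the bail, still straight. It was also my 11th picture, one over the allowed 10, so I'll go by numbers only from here. Next I'll lower until the hook takes the weight.

Request:
{"api": "arm_command", "payload": {
  "commands": [0, 0, 0.008, 0, 0, 0, 0.1, 0, 0, 0.016, 0, 0, 0, 0.1, 0, 0, 0.022, 0, 0, 0, 0.1, 0, 0, 0.025, 0, 0, 0, 0.1, 0, 0, 0.027, 0, 0, 0, 0.1, 0, 0, 0.027, 0, 0, 0, 0.1, 0, 0, 0.027, 0, 0, 0, 0.1]
}}

```text
t: 10.6
eef_pos: [0.6014, 0.0111, 0.172]
tool_rot: [-0.0, 0.997, 0.073, 0.0]
contact_force: [0.2, 1.1, -1.3]
gripper_width: 0.204
grasp_force: 41.9
```

Request:
{"api": "arm_command", "payload": {
  "commands": [0, 0, 0.001, 0, 0, 0, 0.1, 0, 0, 0.001, 0, 0, 0, 0.1, 0, 0, 0.001, 0, 0, 0, 0.1]
}}

```text
t: 10.9
eef_pos: [0.6013, 0.0111, 0.1709]
tool_rot: [0.0, 0.997, 0.073, 0.0]
contact_force: [0.5, 0.3, -1.7]
gripper_width: 0.205
grasp_force: 41.9
```

Request:
{"api": "arm_command", "payload": {
  "commands": [0, 0, 0.001, 0, 0, 0, 0.1, 0, 0, 0.001, 0, 0, 0, 0.1, 0, 0, 0.001, 0, 0, 0, 0.1]
}}

```text
t: 11.2
eef_pos: [0.6014, 0.0111, 0.1701]
tool_rot: [0.0, 0.997, 0.073, 0.0]
contact_force: [-0.6, -0.1, -0.5]
gripper_width: 0.206
grasp_force: 42.2
```

Request:
{"api": "arm_command", "payload": {
  "commands": [0, 0, 0.001, 0, 0, 0, 0.1, 0, 0, 0.001, 0, 0, 0, 0.1, 0, 0, 0.001, 0, 0, 0, 0.1]
}}

```text
t: 11.5
eef_pos: [0.6017, 0.0112, 0.1694]
tool_rot: [0.0, 0.997, 0.073, 0.001]
contact_force: [0.9, -0.6, 4.4]
gripper_width: 0.2
grasp_force: 42.7
```

```bash
python3 - <<'E'
from station import *
import numpy as np
f=[]
for _ in range(6): read_camera('top'); f.append(get_obs()['contact_force'])
print(np.round(f,1).tolist(),get_obs()['eef_pos'])
E
```

```text
[[-0.7, 0.3, 4.4], [-0.6, 0.4, 3.3], [-0.8, 0.4, 4.4], [-0.3, -0.4, 4.6], [0.3, -0.2, 6.0], [0.4, 1.0, 5.5]] [0.60172367 0.01117349 0.16933096]
```

Request:
{"api": "arm_command", "payload": {
  "commands": [0, 0, -0.0007, 0, 0, 0, 0.1, 0, 0, -0.0007, 0, 0, 0, 0.1, 0, 0, -0.0007, 0, 0, 0, 0.22, 0, 0, -0.0007, 0, 0, 0, 0.25, 0, 0, -0.0007, 0, 0, 0, 0.3, 0, 0, -0.0007, 0, 0, 0, 0.35, 0, 0, -0.0007, 0, 0, 0, 0.45, 0, 0, -0.0007, 0, 0, 0, 0.55],
  "force": 20
}}

```text
t: 12.6
eef_pos: [0.6012, 0.0111, 0.1695]
tool_rot: [0.0, 0.997, 0.073, -0.0]
contact_force: [0.1, 0.6, -0.1]
gripper_width: 0.546
grasp_force: 0.0
```

```bash
cat > chk.py <<'E'
from station import *
import numpy as np,cv2
G=[]
for _ in range(14):
    c=read_camera('wrist'); G.append(c['img'])
np.savez('w8.npz',**c);np.savez('s8.npz',**read_camera('scene'))
g=[cv2.cvtColor(i,cv2.COLOR_RGB2GRAY).astype(np.float32)[60:180,270:370] for i in G]
print('shift px',[np.round(cv2.phaseCorrelate(g[0],k)[0],2).tolist() for k in g])
print('diff px',[int((abs(k-g[0])>25).sum()) for k in g])
o=get_obs();print(o['t'],o['eef_pos'],o['contact_force'],o['gripper_width'])
E
python3 chk.py
```

```text
shift px [[0.0, -0.0], [0.09, 0.05], [0.2, 0.05], [0.24, 0.02], [0.26, 0.06], [0.25, 0.05], [0.17, 0.09], [0.05, 0.11], [-0.07, 0.12], [-0.11, 0.11], [-0.18, 0.09], [-0.2, 0.11], [-0.2, 0.1], [-0.16, 0.11]]
diff px [0, 5, 51, 94, 108, 93, 37, 9, 9, 17, 45, 59, 49, 22]
13.35 [0.60121846 0.0110811  0.16955355] [-0.8585888   0.28900429 -0.49197938] 0.5508902916482965
```

The rack hangs on the hook with only a sub-pixel sway. I'll retreat upward and check the position with all the cameras.

Request:
{"api": "arm_command", "payload": {
  "commands": [0, 0, 0, 0, 0, 0, 0.7, 0, 0, -0.01, 0, 0, 0, 0.7, 0, 0, -0.03, 0, 0, 0, 0.7, 0, 0, -0.06, 0, 0, 0, 0.7, 0, 0, -0.09, 0, 0, 0, 0.7, 0, 0, -0.12, 0, 0, 0, 0.7, 0, 0, -0.15, 0, 0, 0, 0.7, 0, 0, -0.15, 0, 0, 0, 0.7]
}}

```text
t: 14.15
eef_pos: [0.6035, 0.0117, 0.3253]
tool_rot: [-0.0, 0.997, 0.073, 0.004]
contact_force: [0.5, 0.3, -0.9]
gripper_width: 0.699
grasp_force: 0.0
```

```bash
python3 chk.py; python3 - <<'E'
from h import *
np.set_printoptions(precision=4,suppress=True)
W=dict(np.load('w8.npz'));S=dict(np.load('s8.npz'))
def px(c,P,fish):
    q=c['pose'][:3,:3].T@(np.array(P)-c['pose'][:3,3]);K=c['camera_matrix']
    if not fish: return (K@q)[:2]/q[2]
    r=np.hypot(*q[:2]);return K[:2,2]+K[0,0]*np.arctan2(r,q[2])*q[:2]/r
P=[.6012,.0111,.1825];seat=np.array([.577,.008]);u=np.array([.9895,.144])
print('block rel seat',(P[:2]-seat)@u,(P[:2]-seat)@[-.144,.9895])
for c,f,t in [(W,1,45),(S,0,60)]:
    e=px(c,P,f);x,y=e.astype(int);print('expect',e,'found',blob(c['img'],(x-16,y-14,x+16,y+14),t))
b=blob(W['img'],(int(px(W,P,1)[0])-16,int(px(W,P,1)[1])-14,int(px(W,P,1)[0])+16,int(px(W,P,1)[1])+14),45)[0];print('block at',planew(W,b,.1825))
E
```

```text
shift px [[0.0, 0.0], [0.1, -1.1], [-0.0, -1.73], [0.04, -3.52], [0.09, -4.06], [-0.11, -4.01], [-0.21, -4.1], [-0.41, -0.7], [-0.35, -0.66], [-0.43, -0.4], [-0.37, -0.42], [-0.47, -0.34], [-0.37, -0.5], [-0.17, -0.31]]
diff px [0, 303, 620, 825, 926, 972, 1018, 1021, 1001, 988, 948, 923, 905, 850]
14.9 [0.60120189 0.01111567 0.31942671] [-0.8051313   0.41859941 -0.08014298] 0.7035470653833228
block rel seat 0.0243923 -0.0004173499999999992
expect [317.7847 187.5513] found (array([317.6151, 188.1677]), np.int32(465))
expect [301.5848 178.9538] found (array([301.2368, 178.6053]), np.int32(76))
block at [0.6006 0.0112 0.1825]
```

```bash
python3 - <<'E'
from h import *
from station import *
p=[]
for _ in range(14): p.append(blob(read_camera('wrist')['img'],(302,174,334,202),45)[0])
p=np.array(p);print('sway px',np.ptp(p,0))
t,s=read_camera('top'),read_camera('scene')
print('pail',tri(s,blob(s['img'],(270,268,292,285))[0],t,blob(t['img'],(206,208,226,226))[0]),get_obs()['contact_force'])
if np.ptp(p,0).max()<3: print(hand_in())
E
```

```text
sway px [0.63740599 0.17027641]
pail (array([0.49049764, 0.24964385, 0.11021726]), np.float64(0.003325869275535574)) [-0.15959148  0.07585285 -0.5687915 ]
the job is handed in; nothing more can be done
None
```

Handed in at about 15.7 s: I steadied and released the hook, and the slide rack now hangs by its bail about 24 mm along the toe, on its centre line and swaying under a pixel; the pail hasn't moved, but I viewed 11 pictures against the limit of 10.

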